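# Load the three-step stain tray in order

## Robot

A 6-joint arm with a two-finger parallel gripper is mounted at the origin on a cart in front of the work surface, level with it; the furniture and walls round the work are solid. World frame = base frame: x ahead of the robot, y to its left, z up, the work surface at z = 0. Lengths are in m, angles in degrees, forces in N, time in s.
With the tool pointing down it reaches from about 0.275 to 0.75 m from the base axis. Payload 10.2 kg.
Tool frame: the origin (TCP) lies at the very end of the fingers, on their centre line; the grasp point (between the pads) lies 19 mm behind it; z points along the fingers, y is the line along which they close (so a half turn about z gives the same grasp; the last joint's range is limited). The gripper opens to 85 mm and grips with 20 to 120 N. Pads are 22 mm wide; open, the fingers measure 114 mm over their backs; the gripper's body (76 mm by 85 mm) begins 54 mm behind the grasp point. The pads swing forward as they close: fully open they stand 13 mm farther back than shut.
Start: joints at [-76.971, 17.928, 85.812, -0, 76.261, -12.8], TCP at [0.229, -0.473, 0.231] pointing down, gripper open.
Joint ranges: [-168.41, 168.41], [-55.51, 124.54], [10.69, 146.95], [-70.63, 250.63], [1, 178], [-165.06, 165.06]. Speed limits (degrees/s): [136.94, 136.94, 172.46, 180, 180, 180].

## Interface

Orientations are given as [roll, pitch, yaw] about the fixed x, y, z axes, in that order (R = Rz(yaw) Ry(pitch) Rx(roll)).
In Python, from rig import observe, camera, camera_model, job_done gives the robot as it stands.
- The arm moves only by the shell command python3 -m jog 'ROWS'. ROWS is JSON, a list that holds one entry, the list of rows, each a list of 7 numbers: the shift along the tool's x, y, z in units of 50 mm (1.0 is 50 mm), then the turn, a rotation vector about the tool's x, y, z in rad, then the closure, from 0 (fully open) to 1 (shut). A call has 1 to 5 rows; each row shifts and turns the commanded pose from where the row before left it, along the tool's axes as they then stand; what a row does not reach is not made up. A row lasts 1/10 s, in which the tool goes at most 50 mm and 8.59 degrees, less where a joint would pass 70% of its speed; a pose out of reach is approached as far as the arm can. A call is refused whole if a number of a shift passes 1 or a number of a turn 0.15, either way. A call with a gripper value outside its range is refused whole. The fingers move at their own pace and stop on an object; the grip force is fixed at half the most. Time passes only in rows, so rows that do not move let the fingers close. It gives the time, the measured TCP pose, the force, the opening and the grip force at its end, in the units of the state.
- observe(): the state, without advancing time (a new reading comes with each control period).
- camera(name): name is "scene" or "top"; returns the picture (384x512x3 uint8, blue, green, red); there is no depth.
- camera_model(name): a dict with "K" (3x3 intrinsics, pixels), "k1" (the pictures are not rectified: a ray, as slopes to the right and down, at radius r is drawn at 1 + k1 r^2 times it, then the intrinsics apply), "R" (3x3) and "t" (3): a world point X has camera coordinates R X + t. Camera axes: x right, y down, z forward; pixel columns grow to the right and rows downward; lengths in m; the calibration is good to about 2 mm. A picture is of the moment at which its call begins. camera_model takes no time and is no camera call.
- job_done(): hands the job in; it is judged then, once.
The state is a dict: "t": time; "joint_positions": joint angles; "qd": joint speeds; "effort": joint torques, N m; "tool_pos": TCP position; "tcp_rot": TCP orientation; "force": force on the tool from outside, world axes, zero at the start; "wrist_torque": the same for the moment, N m; "grip_width": finger opening in m; "grip_force": force on a finger pad.
Only numpy, scipy, OpenCV 4.12 (cv2) and the standard library are available. Lean on these libraries where they do the work, as an engineer would, in place of code of your own. Each camera call takes 0.05 s, during which the arm holds its last target. There are 200 camera calls.

## Task

Load the stain tray for the microscope: the tall brown bottle into pocket one, then the middle-sized one into pocket two, then the short one into pocket three (the dots on the tray's front rim are the pocket numbers), filling the pockets in that order. Carry each bottle upright and set it down on the pocket's floor rather than dropping it; then push the loaded tray fully back to its stop, leaving the white bottle and the petri dish where they are.

Things in the scene. Friction and masses are not known exactly. Their poses are not given: they have to be found in the camera images.
- tall_bottle: Tall brown bottle, pale cap: 44 mm diameter, 90 mm high, straight body up to 70 mm, cap 30 mm. Origin at the centre of its underside, z up. 0.04 to 0.08 kg, loose, upright on the worktop (z = 0). For pocket 1. The three brown bottles stand in any order in three places along the worktop, which runs askew: its edge, and the front of the beige equipment, head along 2.11 rad in the world.
- middle_bottle: Middle-sized brown bottle, pale cap: 36 mm diameter, 75 mm high, straight body up to 57 mm, cap 24 mm. Origin at the centre of its underside, z up. 0.04 to 0.08 kg, loose, upright. For pocket 2. Beige equipment, 160 mm high, stands close behind the bottles: keep a wide gripper's long side along its front, or, at the leftmost place (y above 0.2, beside its corner), along world y.
- short_bottle: Short brown medicine bottle, pale cap: 28 mm diameter, 58 mm high, straight body up to 44 mm, cap 20 mm. Origin at the centre of its underside, z up. 0.02 to 0.05 kg, loose, upright. For pocket 3. Carried with their feet over 100 mm up, the bottles clear everything else that stands on the open worktop between here and the tray.
- pocket1 (a point): Centre of the floor of pocket 1 (one dot on the front rim), the left pocket of the grey tray. The tray is a block 71 mm deep, 206 mm wide; its top is 30 mm above the worktop. Its three pockets are equal, 50 x 50 mm square, 18 mm deep, floors 12 mm above the worktop, 72 mm apart centre to centre. Site axes: x from the tray's front to its back, the way it is pushed home; y along the row, from pocket 3 towards pocket 1; z up.
- pocket2 (a point): Centre of the floor of pocket 2 (two dots), the middle pocket; axes as pocket1.
- pocket3 (a point): Centre of the floor of pocket 3 (three dots), the right pocket; axes as pocket1.
- tray_front (a point): Middle of the tray's upright front face, 18 mm above the worktop (the face is 206 mm wide and spans 6 to 30 mm above the worktop); axes as pocket1. Push here, along +x. Before it lies the bare worktop, save for a 6 mm thick base plate that shows up to 8 mm of its edge at first, more as the tray moves in.
- tray (a joint): How far the tray stands out of its dock, m: 0 = fully home against its stop, up to 0.032 = fully out; it starts 24 to 32 mm out. It stays where it is left and takes about 3 N (a little more when pushed fast) to move. The aluminium dock, fixed to the worktop, has a 30 mm high bar behind the tray and 20 mm high guides at its ends.
- white_bottle: Bystander: white plastic bottle, 32 mm diameter, 68 mm high, loose, standing near the brown bottles. Origin at the centre of its underside.
- petri_dish: Bystander: clear petri dish, 69 mm diameter, 15 mm high, lying loose. Origin at the centre of its underside.
There are look-alikes about, which are no part of the job. What is shaped like the short_bottle but green is not meant.

How it is judged (in metres and radians):
On the way, in this order (a step that is already met when the one before it is completed fails the run):
1. the tall bottle stands on the floor of pocket 1, let go, before the later pockets are filled (horizontal distance between tall_bottle and pocket1 below 0.0055 m and z of tall_bottle in the frame of pocket1 below 0.004 m and angle between tall_bottle's own z axis and vertical below 0.1 rad and contact force between the fingers and tall_bottle below 0.2 N), for 0.2 s.
2. the middle bottle stands on the floor of pocket 2, let go, before the later pockets are filled (all of step 1 and horizontal distance between middle_bottle and pocket2 below 0.0115 m and z of middle_bottle in the frame of pocket2 below 0.004 m and angle between middle_bottle's own z axis and vertical below 0.1 rad and contact force between the fingers and middle_bottle below 0.2 N), for 0.2 s.
3. the short bottle stands on the floor of pocket 3, let go, before the later pockets are filled (all of step 2 and horizontal distance between short_bottle and pocket3 below 0.0175 m and z of short_bottle in the frame of pocket3 below 0.004 m and angle between short_bottle's own z axis and vertical below 0.1 rad and contact force between the fingers and short_bottle below 0.2 N), for 0.2 s.
4. the loaded tray is pushed back to its stop (all of step 3 and value of joint tray below 0.004 m), for 0.2 s.
At the end, for the whole second after the job is handed in: The tall, middle and short brown bottles stand released and at rest in pockets 1, 2 and 3: upright within 0.1 rad, underside within 4 mm of the pocket floor, inside the pocket (axis within 5.5, 11.5 and 17.5 mm of its centre); and the tray is within 4 mm of its home stop (all of step 4 and linear speed of each of tall_bottle, middle_bottle, short_bottle below 0.02 m/s); the robot touches nothing.
It fails at once if a brown bottle is tipped far over (more than 0.6 rad) (angle between any of tall_bottle, middle_bottle, short_bottle's own z axis and vertical above 0.6 rad).
It fails at once if a brown bottle is dropped: out of the fingers with its foot still above the tray's rim ((height (world z) of tall_bottle above 0.034 m and contact force between the fingers and tall_bottle below 0.02 N) or (height (world z) of middle_bottle above 0.034 m and contact force between the fingers and middle_bottle below 0.02 N) or (height (world z) of short_bottle above 0.034 m and contact force between the fingers and short_bottle below 0.02 N)).
It fails at once if the white bottle or the petri dish is pushed more than 30 mm from its place (distance of any of white_bottle, petri_dish from where it was at the start of the episode above 0.03 m).
It also fails if it takes over 72 s, if anything falls off the work surface, if the arm or the gripper's body presses on something with over 40 N, if the wrist force passes 120 N, or if a joint passes its speed limit or range.

## Working session

There is one attempt and no reset: what is moved stays moved. The work goes in short steps, Python scripts to look and compute and a shell command to move; the robot and the scene stay as the last step left them, time stands still between calls to the robot, and variables do not carry over. Pictures are saved under pics/ and viewed, at most 10 in all, crops included, and the job is handed in when it is done.

```bash
mkdir -p pics; ls
python3 - <<'E'
from rig import *
import cv2,numpy as np
print(observe())
for n in("scene","top"):
    m=camera_model(n);print(n,m)
    cv2.imwrite(f"pics/{n}0.png",camera(n))
E
```

```text
pics
{'t': 0.0, 'joint_positions': array([-7.69718530e+01,  1.79600436e+01,  8.58529014e+01, -2.10634142e-03,
        7.62616002e+01, -1.27986726e+01]), 'qd': array([ 0.01420941,  0.01780679,  0.00839975, -0.03267681,  0.07843012,
        0.03153961]), 'effort': array([-1.18155749e-03, -4.12270439e+01, -2.59742814e+01, -2.34038289e-04,
        4.19832679e-03, -9.98106600e-06]), 'tool_pos': array([ 0.22864927, -0.47231056,  0.23073701]), 'tcp_rot': array([-1.79926854e+02, -1.45190682e-02,  2.58273119e+01]), 'force': array([ 0.339927  , -0.16032188, -0.36174151]), 'wrist_torque': array([-0.00198242,  0.04206906,  0.01751011]), 'grip_force': 0.0, 'grip_width': 0.08517655718342773}
scene {'K': array([[407.07806119,   0.        , 249.2805222 ],
       [  0.        , 407.07806119, 188.4892919 ],
       [  0.        ,   0.        ,   1.        ]]), 'k1': -0.04993132820222205, 'R': array([[-0.85915822, -0.51144965,  0.0163217 ],
       [-0.30489796,  0.48604542, -0.81902203],
       [ 0.41095545, -0.70864596, -0.57352988]]), 't': array([0.47938145, 0.25681423, 0.88389851])}
top {'K': array([[430.7688178 ,   0.        , 254.7036722 ],
       [  0.        , 430.7688178 , 191.04951762],
       [  0.        ,   0.        ,   1.        ]]), 'k1': -0.11983941490639431, 'R': array([[ 0.02535892, -0.99965629,  0.00665109],
       [-0.99775133, -0.02572239, -0.06189212],
       [ 0.06204193, -0.00506661, -0.99806068]]), 't': array([-0.06928032,  0.57527124,  1.25554472])}
```

View pics/scene0.png

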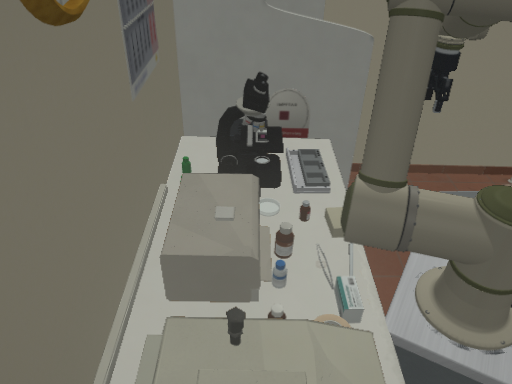

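View pics/top0.png

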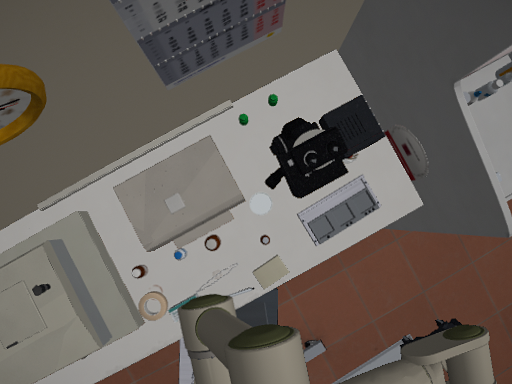

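The top view shows the caps at about (139,271) middle, (212,242) tall and (265,240) short. The white bottle is at (180,255), the petri dish at (260,204) and the tray around (340,210).

```bash
cat > h.py <<'E'
from rig import *
import cv2,numpy as np
def ray(n,uv):
    m=camera_model(n);K=m["K"]
    p=(np.array(uv,float)-K[:2,2])/[K[0,0],K[1,1]]
    q=p.copy()
    for _ in range(20): q=p/(1+m["k1"]*(q@q))
    R=m["R"]; return -R.T@m["t"], R.T@np.r_[q,1]
def onz(n,uv,z):
    o,d=ray(n,uv); return (o+d*(z-o[2])/d[2])[:2]
def two(a,b):
    A=[];B=[]
    for n,uv in (("top",a),("scene",b)):
        o,d=ray(n,uv);d/=np.linalg.norm(d);P=np.eye(3)-np.outer(d,d);A.append(P);B.append(P@o)
    return np.linalg.lstsq(np.vstack(A),np.hstack(B),rcond=None)[0]
def pix(n,X):
    m=camera_model(n);c=m["R"]@X+m["t"];p=c[:2]/c[2];p=p*(1+m["k1"]*(p@p));return m["K"][:2,:2]@p+m["K"][:2,2]
E
python3 - <<'E'
from h import *
t=cv2.imread("pics/top0.png");s=cv2.imread("pics/scene0.png")
a=cv2.resize(t[165:255,285:395],None,fx=5,fy=5,interpolation=cv2.INTER_CUBIC)
b=cv2.resize(t[215:290,120:285],None,fx=4,fy=4,interpolation=cv2.INTER_CUBIC)[:, :]
cv2.imwrite("pics/tray.png",a);cv2.imwrite("pics/bot.png",b)
for nm,uv,z in (("mid",(139,271),.075),("tall",(212,242),.09),("short",(265,240),.058),("white",(180,255),.068),("petri",(260,204),.015)):
    print(nm,onz("top",uv,z))
E
```

```text
mid [0.33878679 0.26660025]
tall [0.42771457 0.06068782]
short [ 0.4354617  -0.08721223]
white [0.38710007 0.15237466]
petri [ 0.53906927 -0.07120537]
```

View pics/tray.png

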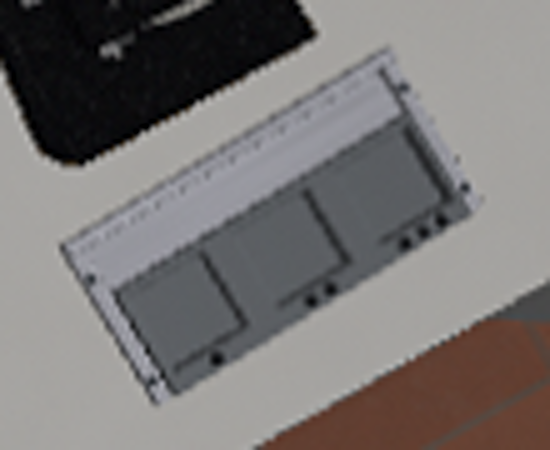

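View pics/bot.png

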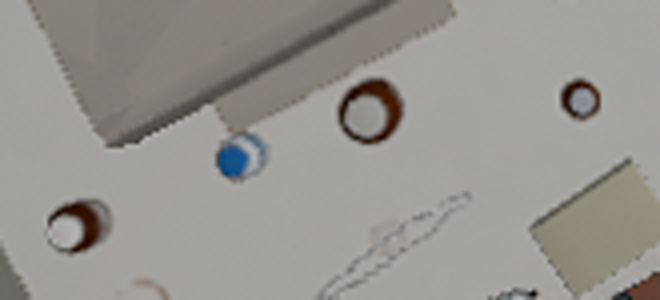

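Run:
```python
from h import *
t=cv2.imread("pics/top0.png")
f=lambda u,v:(285+(u-2)/5,165+(v-2)/5)
D=[onz("top",f(*p),.03) for p in ((217,358),(321.5,295.5),(423,232))]
print(np.round(D,4),np.linalg.norm(D[0]-D[2]))
c=t[165:255,285:395];
for uv in((310,225),(330,210),(350,200),(312,238),(318,205),(326,190)):print(uv,t[uv[1],uv[0]])
hsv=cv2.cvtColor(t,cv2.COLOR_BGR2HSV)
m=((t.max(2)<135)).astype(np.uint8); 
roi=np.zeros_like(m);cv2.fillPoly(roi,[np.array([(300,222),(362,178),(382,207),(318,248)])],1)
m=cv2.morphologyEx(m*roi,cv2.MORPH_CLOSE,np.ones((3,3)))
cs=max(cv2.findContours(m,0,1)[0],key=cv2.contourArea)
W=np.array([onz("top",p[0],.03) for p in cs]).astype(np.float32)
r=cv2.minAreaRect(W);print(r,cv2.boxPoints(r))
for n,uv,z in (("mid",(136.5,272.5),.075),("tall",(210.75,244),.09),("short",(265.2,239.7),.058),("white",(178,255),.068)): print(n,onz("top",uv,z))
# refine by cap segmentation
for n,uv,z,r in (("mid",(136.5,272.5),.075,6),("tall",(210.75,244),.09,8),("short",(265.2,239.7),.058,5)):
    u,v=map(round,uv);p=t[v-9:v+10,u-9:u+10].astype(int)
    k=((p.min(2)>140)&(np.hypot(*np.mgrid[-9:10,-9:10])<=r)); yy,xx=np.nonzero(k);print(n,u-9+xx.mean(),v-9+yy.mean(),k.sum())
s=cv2.imread("pics/scene0.png")
cv2.imwrite("pics/sc.png",np.hstack([cv2.resize(s[190:330,255:325],None,fx=4,fy=4),cv2.resize(s[140:195,280:335],None,fx=8,fy=8)[:440].copy() if 0 else cv2.copyMakeBorder(cv2.resize(s[140:195,280:335],None,fx=8,fy=8),0,120,0,0,0)]))
```

```text
[[ 0.4493 -0.2723]
 [ 0.4872 -0.3336]
 [ 0.5258 -0.3938]] 0.14362441348886676
(310, 225) [100  97  93]
(330, 210) [86 83 80]
(350, 200) [97 93 90]
(312, 238) [127 120 119]
(318, 205) [159 152 150]
(326, 190) [161 164 165]
((0.5168973803520203, -0.3082064092159271), (0.10081863403320312, 0.2273978888988495), 35.672157287597656) [[ 0.40964338 -0.24523716]
 [ 0.5422496  -0.4299677 ]
 [ 0.62415135 -0.37117565]
 [ 0.49154514 -0.18644512]]
mid [0.3342888  0.27365081]
tall [0.42208137 0.06400263]
short [ 0.43632823 -0.08776106]
white [0.38692266 0.15806673]
mid 134.87719298245614 272.6140350877193 57
tall 210.86363636363637 245.0909090909091 66
short 266.0 241.625 8
```

View pics/sc.png

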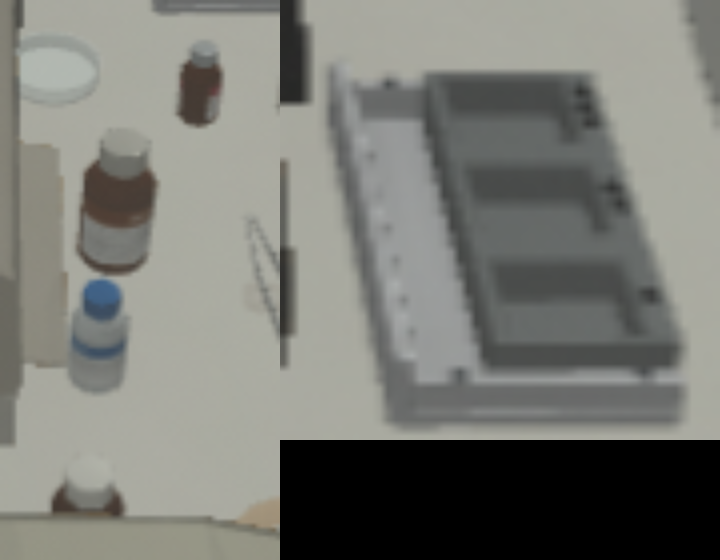

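Dots 1 and 3 are 143.6 mm apart (144 expected). Scene crop: the caps are at (286,225) tall, (277,306) middle and (306,202) short.

Run:
```python
from h import *
f=lambda u,v:(285+(u-2)/5,165+(v-2)/5)
for q in (((117,291),(208,250),(247,325),(175,372)),):
    P=np.array([onz("top",f(*p),.03) for p in q]);print(P,P.mean(0),[np.linalg.norm(P[i]-P[i-1]) for i in range(4)])
for nm,q in (("p2r",((308,190),(350,262))),("p3r",((410,120),(455,205))),("tray front corners",((172,396),(472,212)))):
    P=np.array([onz("top",f(*p),.03) for p in q]);print(nm,P,np.linalg.norm(P[0]-P[1]))
S=[(326.1,176.8),(321.4,164.3),(317.8,153.3)]
T=[f(217,358),f(321.5,295.5),f(423,232)]
for a,b in zip(T,S): print("dot",two(a,b), onz("scene",b,.03))
for n,a,b in (("tall",(210.8,244.3),(286.3,225)),("mid",(136,272.5),(277.4,306.2)),("short",(265.2,239.7),(306,201.8))): print(n,two(a,b))
```

```text
[[ 0.48710707 -0.21269938]
 [ 0.51233459 -0.26587016]
 [ 0.46893074 -0.28970345]
 [ 0.44057441 -0.24774511]] [ 0.4772367  -0.25400453] [np.float64(0.0582536914067089), np.float64(0.05885201030484167), np.float64(0.049516861851416155), np.float64(0.050641716452240866)]
p2r [[ 0.54899113 -0.32467179]
 [ 0.50719757 -0.35031951]] 0.04903578309597092
p3r [[ 0.591906   -0.38533501]
 [ 0.54223059 -0.41296062]] 0.0568403138894883
tray front corners [[ 0.42653668 -0.2462649 ]
 [ 0.53832649 -0.42328047]] 0.2093596785501787
dot [ 0.44823815 -0.27300065  0.02845156] [ 0.44659511 -0.27120699]
dot [ 0.48743071 -0.33377257  0.02881169] [ 0.48707338 -0.33172779]
dot [ 0.52580545 -0.39445339  0.027905  ] [ 0.52450338 -0.39098956]
tall [0.42070522 0.06365318 0.08951884]
mid [0.33347517 0.27480733 0.07480903]
short [ 0.43525071 -0.08823975  0.05553016]
```

```bash
cat > d.py <<'E'
import sys
from h import *
from scipy.spatial.transform import Rotation as Ro
# usage: d.py x y z yaw rows -> per-row units; applies yaw first-order
x,y,z,yaw,n=map(float,sys.argv[1:6]); o=observe()
R=Ro.from_euler("xyz",[180,0,yaw],degrees=True)
d=R.inv().apply(np.array([x,y,z])-o["tool_pos"])/.05
print("total units",d.round(3),"per row",(d/n).round(3),"dyaw",round(yaw-o["tcp_rot"][2],2),"turn/row",round(-np.radians(yaw-o["tcp_rot"][2])/n,4))
print(o["t"],o["tool_pos"].round(4),o["tcp_rot"].round(2),o["force"].round(1),o["grip_width"].round(4),o["grip_force"])
E
python3 -m jog '[[[0.6,-0.48,0,0,0,-0.09,0],[0.6,-0.48,0,0,0,0,0],[0.6,-0.48,0,0,0,0,0],[0.6,-0.48,0,0,0,0,0],[0.6,-0.48,0,0,0,0,0]]]'
python3 d.py .4207 .0638 .19 30.9 10
```

```text
t: 0.6
tool_pos: [0.2989, -0.2922, 0.2311]
tcp_rot: [-180.0, -0.0, 31.0]
force: [0.2, -0.9, -0.4]
grip_width: 0.0853
grip_force: 0.0
total units [ 5.746 -4.859  0.821] per row [ 0.575 -0.486  0.082] dyaw -0.07 turn/row 0.0001Traceback (most recent call last):
  File "d.py", line 9, in <module>
    print(o["t"],o["tool_pos"].round(4),o["tcp_rot"].round(2),o["force"].round(1),o["grip_width"].round(4),o["grip_force"])
                                                                                  ^^^^^^^^^^^^^^^^^^^^^
AttributeError: 'float' object has no attribute 'round'
```

```bash
sed -i 's/o\["grip_width"\].round(4)/round(o["grip_width"],4)/' d.py
python3 -m jog '[[[0.57,-0.48,0,0,0,0,0],[0.57,-0.48,0,0,0,0,0],[0.57,-0.48,0,0,0,0,0],[0.57,-0.48,0,0,0,0,0],[0.57,-0.48,0,0,0,0,0]]]'
python3 -m jog '[[[0.57,-0.48,0,0,0,0,0],[0.57,-0.48,0,0,0,0,0],[0.57,-0.48,0.2,0,0,0,0],[0.5,-0.4,0.3,0,0,0,0],[0,0,0,0,0,0,0]]]' >/dev/null
python3 d.py .4207 .0638 .13 30.9 1
python3 - <<'E'
from h import *
for n in("scene","top"): cv2.imwrite(f"pics/{n}1.png",camera(n))
t=cv2.imread("pics/top1.png");s=cv2.imread("pics/scene1.png")
cv2.imwrite("pics/a.png",np.hstack([cv2.resize(t[190:290,165:265],(400,400)),cv2.resize(s[160:260,240:340],(400,400))]))
E
```

```text
t: 1.1
tool_pos: [0.3592, -0.116, 0.2312]
tcp_rot: [-180.0, 0.0, 31.0]
force: [0.9, -1.0, 1.2]
grip_width: 0.0854
grip_force: 0.0
total units [ 0.692 -0.584  1.492] per row [ 0.692 -0.584  1.492] dyaw -0.32 turn/row 0.0055
1.6 [0.406  0.021  0.2046] [-1.7984e+02  1.2000e-01  3.1220e+01] [ 0.1 -0.2  0.2] 0.0857 0.0
```

View pics/a.png

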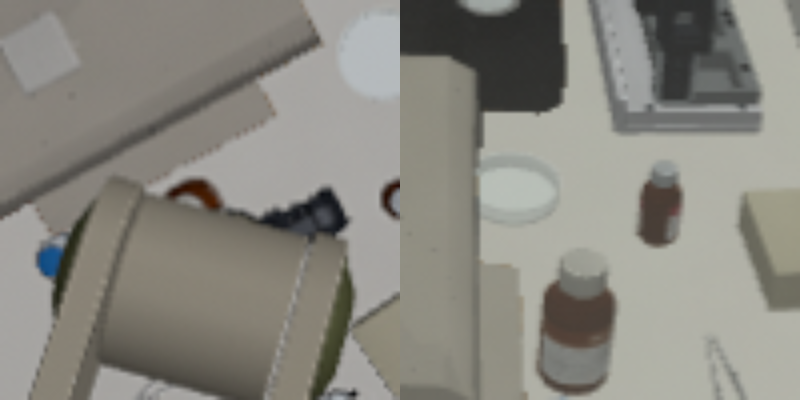

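The arm hides the bottle from above, but the scene view shows tall, at (286,225), undisturbed. I'll trust the measured cap position and go down with fingers open.

```bash
python3 -c "
from h import *
print(pix('scene',np.array([.406,.021,.2046])))"
python3 -m jog '[[[0.35,-0.29,0.1,0,0,0,0],[0.34,-0.29,0.2,0,0,0,0],[0,0,0.2,0,0,0,0],[0,0,0,0,0,0,0]]]' >/dev/null
python3 d.py .4207 .0638 .036 30.9 1
```

```text
[303.81371047 177.71244841]
total units [ 0.042 -0.064  2.89 ] per row [ 0.042 -0.064  2.89 ] dyaw -0.06 turn/row 0.001
2.1 [0.4205 0.06   0.1805] [-1.7994e+02  1.0000e-01  3.0960e+01] [ 0.3 -0.8 -0.1] 0.0854 0.0
```

```bash
python3 -m jog '[[[0.03,-0.05,0.4,0,0,0,0],[0,0,0.6,0,0,0,0],[0,0,0.6,0,0,0,0],[0,0,0.6,0,0,0,0],[0,0,0,0,0,0,0]]]'
python3 -m jog '[[[0,0,0.4,0,0,0,0],[0,0,0.29,0,0,0,0],[0,0,0,0,0,0,0]]]'
python3 d.py .4207 .0638 .036 30.9 1
```

```text
t: 2.6
tool_pos: [0.4194, 0.0627, 0.0693]
tcp_rot: [-179.8, 0.3, 30.9]
force: [-0.5, 0.8, -0.1]
grip_width: 0.0855
grip_force: 0.0
t: 2.9
tool_pos: [0.4211, 0.063, 0.0372]
tcp_rot: [-180.0, 0.0, 30.9]
force: [0.2, -0.2, 0.7]
grip_width: 0.0852
grip_force: 0.0
total units [ 0.001 -0.018  0.024] per row [ 0.001 -0.018  0.024] dyaw -0.03 turn/row 0.0005
2.9 [0.4211 0.063  0.0372] [-1.7997e+02  4.0000e-02  3.0930e+01] [ 0.2 -0.2  0.7] 0.0852 0.0
```

Now close and lift.

```bash
python3 -m jog '[[[0,0,0,0,0,0,0.3],[0,0,0,0,0,0,0.5],[0,0,0,0,0,0,1],[0,0,0,0,0,0,1],[0,0,0,0,0,0,1]]]'
python3 -m jog '[[[0,0,0,0,0,0,1],[0,0,0,0,0,0,1],[0,0,0,0,0,0,1]]]'
python3 -m jog '[[[0,0,-0.1,0,0,0,1],[0,0,-0.3,0,0,0,1],[0,0,-0.6,0,0,0,1],[0,0,-0.6,0,0,0,1],[0,0,0,0,0,0,1]]]'
python3 d.py .4754 -.2558 .15 32 12
```

```text
t: 3.4
tool_pos: [0.4219, 0.0636, 0.038]
tcp_rot: [179.9, -0.1, 31.0]
force: [-2.0, -0.4, 10.3]
grip_width: 0.0422
grip_force: 59.8
t: 3.7
tool_pos: [0.4219, 0.0636, 0.038]
tcp_rot: [179.9, -0.1, 31.0]
force: [-1.8, -0.2, 10.5]
grip_width: 0.0421
grip_force: 59.8
t: 4.2
tool_pos: [0.4229, 0.0636, 0.1202]
tcp_rot: [179.8, -0.3, 31.0]
force: [-0.0, 0.1, -0.6]
grip_width: 0.0418
grip_force: 60.9
total units [-2.494  5.974 -0.595] per row [-0.208  0.498 -0.05 ] dyaw 1.0 turn/row -0.0015
4.2 [0.4229 0.0636 0.1202] [179.76  -0.31  31.  ] [-0.   0.1 -0.6] 0.0418 60.89253735844977
```

```bash
python3 -m jog '[[[0,0.1,-0.4,0,0,0,1],[-0.1,0.3,-0.3,0,0,0,1],[-0.21,0.5,0,0,0,0,1],[-0.21,0.5,0,0,0,0,1],[-0.21,0.5,0,0,0,0,1]]]'>/dev/null
python3 -m jog '[[[-0.21,0.5,0,0,0,0,1],[-0.21,0.5,0,0,0,0,1],[-0.21,0.5,0,0,0,0,1],[-0.21,0.5,0,0,0,0,1],[-0.21,0.5,0,0,0,0,1]]]'>/dev/null
python3 -m jog '[[[-0.21,0.5,0,0,0,0,1],[-0.21,0.5,0,0,0,-0.015,1],[-0.2,0.4,0,0,0,0,1],[0,0,0,0,0,0,1],[0,0,0,0,0,0,1]]]'>/dev/null
python3 d.py .4754 -.2558 .12 32 1
```

```text
total units [0.033 0.245 0.623] per row [0.033 0.245 0.623] dyaw 0.19 turn/row -0.0033
5.7 [ 0.4675 -0.2463  0.1511] [-1.7992e+02  2.0000e-02  3.1810e+01] [-0.5  0.7 -0.2] 0.0418 60.92663626768626
```

```bash
python3 -m jog '[[[0.03,0.12,0.3,0,0,0,1],[0,0.12,0.5,0,0,0,1],[0,0,0.4,0,0,0,1],[0,0,0.2,0,0,0,1],[0,0,0,0,0,0,1]]]'>/dev/null
python3 d.py .4754 -.2558 .05 32 1
python3 - <<'E'
from h import *
for n in("scene","top"): cv2.imwrite(f"pics/{n}2.png",camera(n))
t=cv2.imread("pics/top2.png");s=cv2.imread("pics/scene2.png")
k=lambda i:cv2.resize(i,(400,400),interpolation=cv2.INTER_CUBIC)
cv2.imwrite("pics/b.png",np.hstack([k(t[175:255,290:370]),k(s[125:195,275:345])]))
E
```

```text
total units [-0.001  0.017  0.604] per row [-0.001  0.017  0.604] dyaw 0.12 turn/row -0.0021
6.2 [ 0.475  -0.255   0.0802] [-1.7983e+02  5.0000e-02  3.1880e+01] [-0.8 -1.   0.1] 0.0419 60.91425763210282
```

View pics/b.png

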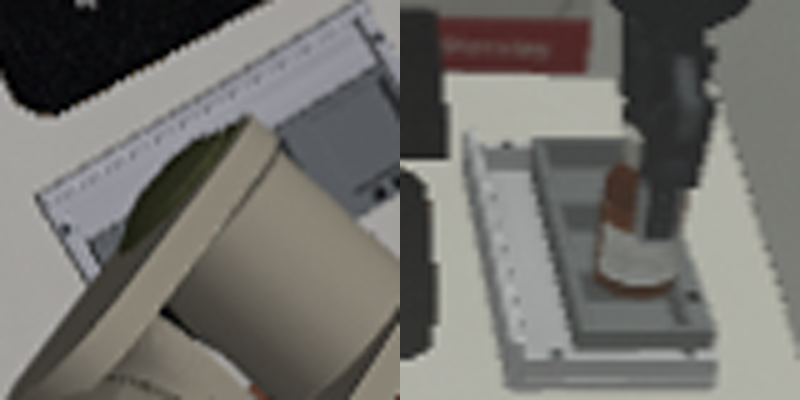

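Scene view: the tall bottle hangs over pocket 1, with its foot centred at about (316,173) and the foot's lowest edge at row 177. I'll compare that against projections.

Run:
```python
from h import *
a=np.radians(32);ex=np.array([np.cos(a),np.sin(a),0]);ey=np.array([-ex[1],ex[0],0])
c=np.array([.4754,-.2558,.03])
for sx,sy in((1,1),(1,-1),(-1,-1),(-1,1)):
    p=pix("scene",c+.025*(sx*ex+sy*ey)); q=pix("top",c+.025*(sx*ex+sy*ey))
    print(sx,sy,"in sc.png",(p+.5-[280,140])*8+[280,0],"in tray.png",(q+.5-[285,165])*5)
th=np.linspace(0,6.28,60)
P=np.array([pix("scene",np.array([.475+.022*np.cos(t),-.255+.022*np.sin(t),.0435])) for t in th])
P=(P+.5-[275,125])*400/70+[400,0];print("foot b.png",P.min(0),P.max(0))
```

```text
1 1 in sc.png [511.50909208 331.4495885 ] in tray.png [132.08776061 298.26333604]
1 -1 in sc.png [493.40213136 259.52247111] in tray.png [204.84609708 254.6558948 ]
-1 -1 in sc.png [621.13977384 259.87592426] in tray.png [248.37694542 328.05493001]
-1 1 in sc.png [643.46877979 331.69036246] in tray.png [175.68553307 371.85887248]
foot b.png [595.11656927 254.05428976] [678.2701955  298.92063515]
```

Projections agree to about 1 mm. Descend, gently at the end.

```bash
python3 -m jog '[[[0,0.015,0.15,0,0,0,1],[0,0,0.15,0,0,0,1],[0,0,0.08,0,0,0,1],[0,0,0,0,0,0,1]]]'
python3 -m jog '[[[0,0,0.08,0,0,0,1],[0,0,0.06,0,0,0,1],[0,0,0.03,0,0,0,1],[0,0,0,0,0,0,1]]]'
python3 d.py .4754 -.2558 .05 32 1
```

```text
t: 6.7
tool_pos: [0.4756, -0.2565, 0.0621]
tcp_rot: [-179.9, 0.0, 31.8]
force: [-0.6, -0.9, -0.4]
grip_width: 0.0419
grip_force: 60.9
t: 7.1
tool_pos: [0.4758, -0.2566, 0.0541]
tcp_rot: [-180.0, 0.0, 31.8]
force: [-0.0, -1.1, -0.4]
grip_width: 0.0416
grip_force: 60.9
total units [ 0.002 -0.018  0.082] per row [ 0.002 -0.018  0.082] dyaw 0.16 turn/row -0.0027
7.1 [ 0.4758 -0.2566  0.0541] [-179.98    0.     31.84] [-0.  -1.1 -0.4] 0.0416 60.914619349641725
```

```bash
python3 -m jog '[[[0,-0.01,0.03,0,0,0,1],[0,0,0.02,0,0,0,1],[0,0,0.02,0,0,0,1],[0,0,0,0,0,0,1]]]'
python3 -m jog '[[[0,0,0.015,0,0,0,1],[0,0,0,0,0,0,1]]]'
```

```text
t: 7.5
tool_pos: [0.4756, -0.2562, 0.0507]
tcp_rot: [-180.0, 0.0, 31.8]
force: [0.8, -0.2, -0.5]
grip_width: 0.042
grip_force: 60.9
t: 7.7
tool_pos: [0.4757, -0.2563, 0.0503]
tcp_rot: [180.0, -0.0, 31.8]
force: [-0.6, -0.3, 3.1]
grip_width: 0.0418
grip_force: 61.2
```

Floor contact (3 N at TCP 0.0503). Release partway, then rise.

```bash
python3 -m jog '[[[0,0,0,0,0,0,0.45],[0,0,0,0,0,0,0.38],[0,0,0,0,0,0,0.32],[0,0,0,0,0,0,0.32],[0,0,0,0,0,0,0.32]]]'
python3 -m jog '[[[0,0,-0.1,0,0,0,0.3],[0,0,-0.3,0,0,0,0.3],[0,0,-0.6,0,0,0,0.3],[0,0,-0.7,0,0,0,0.3],[0,0,-0.7,0,0,0,0.3]]]'
python3 d.py .3340 .2745 .18 0 20
```

```text
t: 8.2
tool_pos: [0.4756, -0.2562, 0.05]
tcp_rot: [-180.0, 0.0, 31.8]
force: [0.1, 0.9, 0.6]
grip_width: 0.058
grip_force: 0.0
t: 8.7
tool_pos: [0.4754, -0.2561, 0.1717]
tcp_rot: [-180.0, 0.0, 31.8]
force: [-0.3, -0.4, 0.4]
grip_width: 0.0598
grip_force: 0.0
total units [ -2.828 -10.612  -0.166] per row [-0.141 -0.531 -0.008] dyaw -31.85 turn/row 0.0278
8.7 [ 0.4754 -0.2561  0.1717] [-179.99    0.     31.85] [-0.3 -0.4  0.4] 0.0598 0.0
```

```bash
python3 -m jog '[[[0.1,-0.35,-0.1,0,0,0,0.25],[0.19,-0.62,-0.1,0,0,0,0.25],[0.19,-0.62,0,0,0,0,0.25],[0.19,-0.62,0,0,0,0,0.25],[0.19,-0.62,0,0,0,0,0.25]]]'>/dev/null
python3 -m jog '[[[0.19,-0.62,0,0,0,0,0.25],[0.19,-0.62,0,0,0,0,0.25],[0.19,-0.62,0,0,0,0,0.25],[0.19,-0.62,0,0,0,0,0.25],[0.19,-0.62,0,0,0,0,0.25]]]'
python3 -m jog '[[[0.19,-0.62,0,0,0,0,0.25],[0.19,-0.62,0,0,0,0,0.25],[0.19,-0.62,0,0,0,0,0.25],[0.19,-0.62,0,0,0,0,0.25],[0.19,-0.62,0,0,0,0,0.25]]]'>/dev/null
python3 -m jog '[[[0.1,-0.35,0,0,0,0.139,0.25],[0,0,0,0,0,0.139,0.25],[0,0,0,0,0,0.139,0.25],[0,0,0,0,0,0.139,0.25],[0,0,0,0,0,0,0.25]]]'>/dev/null
python3 d.py .3340 .2745 .12 0 1
```

```text
t: 9.7
tool_pos: [0.3956, 0.0445, 0.1805]
tcp_rot: [180.0, -0.0, 31.8]
force: [0.6, 0.0, 0.3]
grip_width: 0.0634
grip_force: 0.0
total units [-0.312 -1.137  1.207] per row [-0.312 -1.137  1.207] dyaw 0.07 turn/row -0.0012
10.7 [0.3496 0.2176 0.1804] [-1.7999e+02 -2.0000e-02 -7.0000e-02] [ 1.1 -0.2 -0.5] 0.0639 0.0
```

```bash
python3 -m jog '[[[-0.1,-0.4,0,0,0,0,0.25],[-0.11,-0.4,0,0,0,0,0.25],[-0.1,-0.34,0.3,0,0,0,0.25],[0,0,0.4,0,0,0,0.25],[0,0,0,0,0,0,0.25]]]'
python3 d.py .3340 .2745 .026 0 1
python3 - <<'E'
from h import *
for n in("scene","top"): cv2.imwrite(f"pics/{n}3.png",camera(n))
t=cv2.imread("pics/top3.png");s=cv2.imread("pics/scene3.png")
k=lambda i:cv2.resize(i,(400,400),interpolation=cv2.INTER_CUBIC)
cv2.imwrite("pics/c.png",np.hstack([k(t[225:325,90:190]),k(s[240:340,230:330])]))
cv2.imwrite("pics/c2.png",np.hstack([k(t[175:255,290:370]),k(s[125:195,275:345])]))
E
```

```text
t: 11.2
tool_pos: [0.333, 0.2743, 0.1435]
tcp_rot: [179.9, 0.2, 0.2]
force: [-0.5, -0.6, 0.2]
grip_width: 0.0639
grip_force: 0.0
total units [ 0.021 -0.003  2.351] per row [ 0.021 -0.003  2.351] dyaw -0.22 turn/row 0.0039
11.2 [0.333  0.2743 0.1435] [179.91   0.2    0.22] [-0.5 -0.6  0.2] 0.0639 0.0
```

View pics/c2.png

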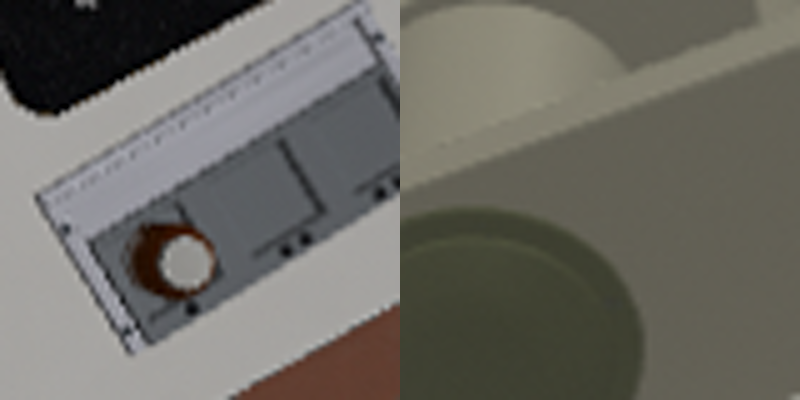

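Tall stands in pocket 1 (cap at about (327,227)) and the tray has not moved. Descend on the middle bottle and grip.

```bash
python3 -m jog '[[[0.02,0,0.3,0,0,0,0.25],[0,0,0.5,0,0,0,0.25],[0,0,0.5,0,0,0,0.25],[0,0,0.5,0,0,0,0.25],[0,0,0.3,0,0,0,0.25]]]'
python3 -m jog '[[[0,0,0.22,0,0,0,0.25],[0,0,0,0,0,0,0.25],[0,0,0,0,0,0,0.25]]]'
```

```text
t: 11.8
tool_pos: [0.3355, 0.2743, 0.0397]
tcp_rot: [-180.0, -0.0, 0.0]
force: [0.4, 0.4, 0.3]
grip_width: 0.064
grip_force: 0.0
t: 12.1
tool_pos: [0.3358, 0.2748, 0.0299]
tcp_rot: [-180.0, -0.1, 0.0]
force: [-0.4, 0.3, -0.2]
grip_width: 0.0639
grip_force: 0.0
```

```bash
python3 -m jog '[[[-0.03,0,0.06,0,0,0,0.25],[0,0,0,0,0,0,0.4],[0,0,0,0,0,0,0.5],[0,0,0,0,0,0,1],[0,0,0,0,0,0,1]]]'
python3 -m jog '[[[0,0,0,0,0,0,1],[0,0,0,0,0,0,1],[0,0,0,0,0,0,1]]]'
python3 -m jog '[[[0,0,-0.1,0,0,0,1],[0,0,-0.3,0,0,0,1],[0,0,-0.6,0,0,0,1],[0,0,-0.8,0,0,0,1],[0,0,-0.8,0,0,0,1]]]'
python3 d.py .5140 -.3170 .16 32 1
```

```text
t: 12.6
tool_pos: [0.334, 0.2748, 0.0266]
tcp_rot: [-180.0, -0.0, -0.0]
force: [-0.9, 0.7, 5.0]
grip_width: 0.034
grip_force: 59.2
t: 12.9
tool_pos: [0.334, 0.2748, 0.0266]
tcp_rot: [-180.0, -0.0, -0.0]
force: [-1.2, 0.5, 7.0]
grip_width: 0.0339
grip_force: 59.2
t: 13.4
tool_pos: [0.3332, 0.2744, 0.1577]
tcp_rot: [180.0, 0.0, -0.0]
force: [0.7, -0.3, -0.3]
grip_width: 0.0339
grip_force: 59.7
total units [-3.201 11.946 -0.047] per row [-3.201 11.946 -0.047] dyaw 32.01 turn/row -0.5587
13.4 [0.3332 0.2744 0.1577] [ 1.7998e+02  4.0000e-02 -1.0000e-02] [ 0.7 -0.3 -0.3] 0.0339 59.72376093151979
```

```bash
python3 -m jog '[[[0,0,-0.2,0,0,-0.14,1],[0,0,-0.2,0,0,-0.14,1],[0,0,0,0,0,-0.14,1],[0,0,0,0,0,-0.139,1],[0,0,0,0,0,0,1]]]'>/dev/null
python3 -m jog '[[[-0.09,0.35,0,0,0,0,1],[-0.16,0.6,0,0,0,0,1],[-0.16,0.6,0,0,0,0,1],[-0.16,0.6,0,0,0,0,1],[-0.16,0.6,0,0,0,0,1]]]'>/dev/null
python3 -m jog '[[[-0.16,0.6,0,0,0,0,1],[-0.16,0.6,0,0,0,0,1],[-0.16,0.6,0,0,0,0,1],[-0.16,0.6,0,0,0,0,1],[-0.16,0.6,0,0,0,0,1]]]'>/dev/null
python3 -m jog '[[[-0.16,0.6,0,0,0,0,1],[-0.16,0.6,0,0,0,0,1],[-0.16,0.6,0,0,0,0,1],[-0.16,0.6,0,0,0,0,1],[-0.16,0.6,0,0,0,0,1]]]'
python3 -m jog '[[[-0.16,0.6,0,0,0,0,1],[-0.16,0.6,0,0,0,0,1],[-0.16,0.6,0,0,0,0,1],[-0.12,0.4,0,0,0,0,1],[0,0,0,0,0,0,1]]]'
python3 d.py .5140 -.3170 .12 32 1
```

```text
t: 15.4
tool_pos: [0.4669, -0.1594, 0.1761]
tcp_rot: [-180.0, 0.0, 31.8]
force: [0.7, 0.4, -1.5]
grip_width: 0.0341
grip_force: 59.7
t: 15.9
tool_pos: [0.4997, -0.2693, 0.1756]
tcp_rot: [180.0, 0.0, 31.7]
force: [-0.6, 0.7, -0.2]
grip_width: 0.0343
grip_force: 59.8
total units [-0.263  0.96   1.112] per row [-0.263  0.96   1.112] dyaw 0.32 turn/row -0.0056
15.9 [ 0.4997 -0.2693  0.1756] [1.800e+02 2.000e-02 3.168e+01] [-0.6  0.7 -0.2] 0.0343 59.80562399723567
```

```bash
python3 -m jog '[[[-0.13,0.45,0,0,0,0,1],[-0.13,0.5,0,0,0,0,1],[0,0,0.3,0,0,0,1],[0,0,0.4,0,0,0,1],[0,0,0.4,0,0,0,1]]]'>/dev/null
python3 -m jog '[[[0,0,0.4,0,0,0,1],[0,0,0.3,0,0,0,1],[0,0,0,0,0,0,1]]]'>/dev/null
python3 d.py .5140 -.3170 .0385 32 1
python3 - <<'E'
from h import *
for n in("scene","top"): cv2.imwrite(f"pics/{n}4.png",camera(n))
t=cv2.imread("pics/top4.png");s=cv2.imread("pics/scene4.png")
k=lambda i:cv2.resize(i,(400,400),interpolation=cv2.INTER_CUBIC)
cv2.imwrite("pics/e.png",np.hstack([k(t[175:255,290:370]),k(s[125:195,275:345])]))
E
```

```text
total units [-0.026  0.082  0.913] per row [-0.026  0.082  0.913] dyaw 0.09 turn/row -0.0016
16.7 [ 0.5129 -0.3128  0.0842] [-1.7975e+02  6.0000e-02  3.1910e+01] [-0.4 -0.2 -1. ] 0.0344 59.86624164157547
```

View pics/e.png

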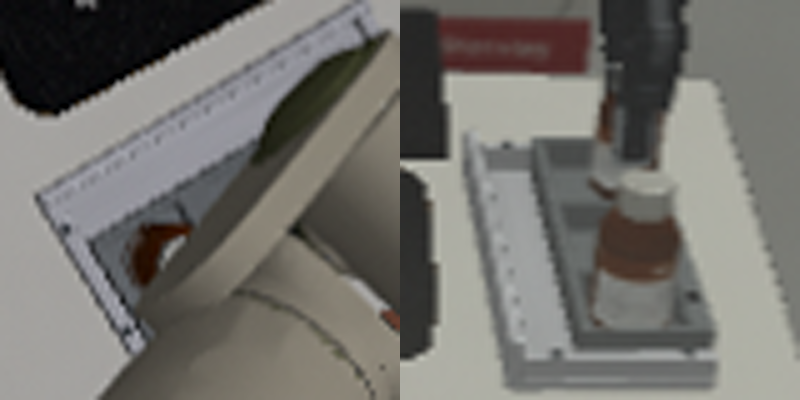

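Tall stands in pocket 1 and the middle bottle hangs upright above pocket 2. Lower it.

```bash
python3 -m jog '[[[-0.03,0.08,0.1,0,0,0,1],[0,0,0.25,0,0,0,1],[0,0,0.2,0,0,0,1],[0,0,0.12,0,0,0,1],[0,0,0,0,0,0,1]]]'
python3 -m jog '[[[0,0,0.06,0,0,0,1],[0,0,0.04,0,0,0,1],[0,0,0,0,0,0,1]]]'
python3 d.py .5140 -.3170 .0385 32 1
```

```text
t: 17.3
tool_pos: [0.5142, -0.3182, 0.0513]
tcp_rot: [-179.9, 0.0, 32.0]
force: [0.2, -0.1, -0.1]
grip_width: 0.0345
grip_force: 59.9
t: 17.6
tool_pos: [0.5147, -0.3186, 0.0474]
tcp_rot: [-180.0, 0.0, 32.0]
force: [-0.5, 0.2, -0.0]
grip_width: 0.0342
grip_force: 59.9
total units [ 0.006 -0.034  0.179] per row [ 0.006 -0.034  0.179] dyaw -0.01 turn/row 0.0002
17.6 [ 0.5147 -0.3186  0.0474] [-179.99    0.     32.01] [-0.5  0.2 -0. ] 0.0342 59.8683623643592
```

```bash
python3 -m jog '[[[0,-0.02,0.06,0,0,0,1],[0,0,0.05,0,0,0,1],[0,0,0.03,0,0,0,1],[0,0,0.02,0,0,0,1],[0,0,0,0,0,0,1]]]'
python3 -m jog '[[[0,0,0.015,0,0,0,1],[0,0,0,0,0,0,1]]]'
```

```text
t: 18.1
tool_pos: [0.5142, -0.3178, 0.0394]
tcp_rot: [-180.0, 0.0, 32.0]
force: [-0.8, -0.4, -1.4]
grip_width: 0.0343
grip_force: 59.9
t: 18.3
tool_pos: [0.5143, -0.3179, 0.039]
tcp_rot: [180.0, -0.0, 32.0]
force: [-0.6, 0.1, 0.5]
grip_width: 0.034
grip_force: 60.0
```

```bash
python3 -m jog '[[[0,0,0.015,0,0,0,1],[0,0,0,0,0,0,1]]]'
python3 -m jog '[[[0,0,0,0,0,0,0.55],[0,0,0,0,0,0,0.48],[0,0,0,0,0,0,0.43],[0,0,0,0,0,0,0.43],[0,0,0,0,0,0,0.43]]]'
python3 -m jog '[[[0,0,-0.1,0,0,0,0.43],[0,0,-0.3,0,0,0,0.43],[0,0,-0.6,0,0,0,0.43],[0,0,-0.7,0,0,0,0.43],[0,0,-0.7,0,0,0,0.4]]]'
python3 d.py .4355 -.088 .16 30.9 12
```

```text
t: 18.5
tool_pos: [0.5143, -0.3178, 0.0389]
tcp_rot: [180.0, -0.0, 32.0]
force: [-1.2, 2.2, 7.1]
grip_width: 0.0339
grip_force: 60.7
t: 19.0
tool_pos: [0.5141, -0.3178, 0.038]
tcp_rot: [-180.0, 0.0, 32.0]
force: [0.8, 0.3, -0.1]
grip_width: 0.0486
grip_force: 0.0
t: 19.5
tool_pos: [0.5142, -0.3177, 0.1607]
tcp_rot: [179.9, -0.0, 32.0]
force: [0.3, -0.3, -0.2]
grip_width: 0.0514
grip_force: 0.0
total units [ 1.01  -4.75   0.014] per row [ 0.084 -0.396  0.001] dyaw -1.12 turn/row 0.0016
19.5 [ 0.5142 -0.3177  0.1607] [ 1.7994e+02 -2.0000e-02  3.2020e+01] [ 0.3 -0.3 -0.2] 0.0514 0.0
```

```bash
python3 -m jog '[[[0.05,-0.3,-0.1,0,0,0.02,0.3],[0.1,-0.5,0,0,0,0,0.25],[0.1,-0.5,0,0,0,0,0.25],[0.1,-0.5,0,0,0,0,0.25],[0.1,-0.5,0,0,0,0,0.25]]]'>/dev/null
python3 -m jog '[[[0.1,-0.5,0,0,0,0,0.25],[0.1,-0.5,0,0,0,0,0.25],[0.1,-0.5,0,0,0,0,0.25],[0.1,-0.5,0,0,0,0,0.25],[0.1,-0.4,0,0,0,0,0.25]]]'>/dev/null
python3 -m jog '[[[0,0,0.2,0,0,0,0.25],[0,0,0,0,0,0,0.25]]]'>/dev/null
python3 d.py .4355 -.088 .0215 30.9 1
python3 - <<'E'
from h import *
cv2.imwrite("pics/top5.png",camera("top"));t=cv2.imread("pics/top5.png")
s=camera("scene");k=lambda i:cv2.resize(i,(400,400),interpolation=cv2.INTER_CUBIC)
cv2.imwrite("pics/g.png",np.hstack([k(t[165:255,290:380]),k(s[180:240,270:330])]))
E
```

```text
total units [ 0.067 -0.051  2.626] per row [ 0.067 -0.051  2.626] dyaw -0.01 turn/row 0.0001
20.7 [ 0.4339 -0.0919  0.1528] [-1.7999e+02  2.0000e-02  3.0910e+01] [0.  0.1 0.3] 0.064 0.0
```

View pics/g.png

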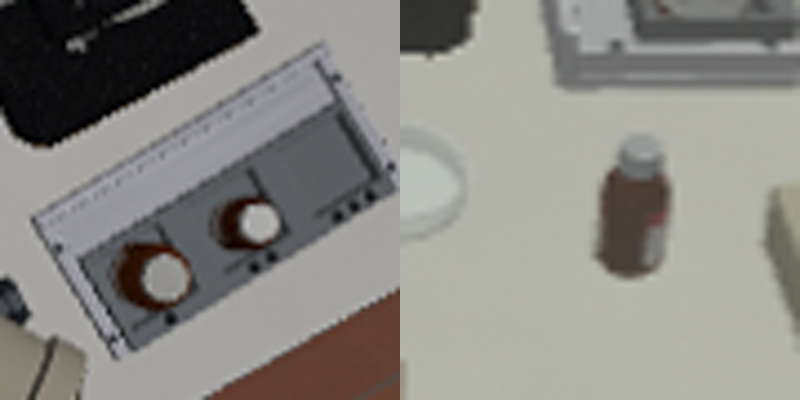

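Tall and middle stand in pockets 1 and 2, and the short bottle is untouched, with its cap at (306,201) in the scene view. Descend on the short bottle.

```bash
python3 -m jog '[[[0.06,-0.05,0.3,0,0,0,0.25],[0,0,0.5,0,0,0,0.25],[0,0,0.5,0,0,0,0.25],[0,0,0.5,0,0,0,0.25],[0,0,0.4,0,0,0,0.25]]]'>/dev/null
python3 -m jog '[[[0,0,0.2,0,0,0,0.25],[0,0,0.16,0,0,0,0.25],[0,0,0,0,0,0,0.25]]]'>/dev/null
python3 d.py .4355 -.088 .0215 30.9 1
```

```text
total units [ 0.006 -0.006  0.065] per row [ 0.006 -0.006  0.065] dyaw 0.05 turn/row -0.0009
21.6 [ 0.4354 -0.0884  0.0248] [-1.7997e+02  2.0000e-02  3.0850e+01] [ 0.1  0.1 -0.1] 0.0639 0.0
```

```bash
python3 -m jog '[[[0,0,0.05,0,0,0,0.25],[0,0,0,0,0,0,0.4],[0,0,0,0,0,0,0.55],[0,0,0,0,0,0,1],[0,0,0,0,0,0,1]]]'>/dev/null
python3 -m jog '[[[0,0,0,0,0,0,1],[0,0,0,0,0,0,1],[0,0,0,0,0,0,1]]]'
python3 -m jog '[[[0,0,-0.1,0,0,0,1],[0,0,-0.3,0,0,0,1],[0,0,-0.6,0,0,0,1],[0,0,-0.8,0,0,0,1],[0,0,-0.8,0,0,0,1]]]'
python3 d.py .5524 -.3774 .16 32 12
```

```text
t: 22.4
tool_pos: [0.4356, -0.0882, 0.0232]
tcp_rot: [180.0, -0.0, 30.9]
force: [-1.2, 0.6, 6.0]
grip_width: 0.0258
grip_force: 58.6
t: 22.9
tool_pos: [0.435, -0.088, 0.1543]
tcp_rot: [-180.0, 0.0, 30.9]
force: [0.7, 0.2, -0.3]
grip_width: 0.0253
grip_force: 59.0
total units [-1.077  6.153 -0.115] per row [-0.09   0.513 -0.01 ] dyaw 1.13 turn/row -0.0016
22.9 [ 0.435  -0.088   0.1543] [-1.7998e+02  1.0000e-02  3.0870e+01] [ 0.7  0.2 -0.3] 0.0253 59.034991792577785
```

```bash
python3 -m jog '[[[0,0.2,-0.2,0,0,-0.02,1],[-0.08,0.45,0,0,0,0,1],[-0.09,0.52,0,0,0,0,1],[-0.09,0.52,0,0,0,0,1],[-0.09,0.52,0,0,0,0,1]]]'>/dev/null
python3 -m jog '[[[-0.09,0.52,0,0,0,0,1],[-0.09,0.52,0,0,0,0,1],[-0.09,0.52,0,0,0,0,1],[-0.09,0.52,0,0,0,0,1],[-0.09,0.52,0,0,0,0,1]]]'>/dev/null
python3 -m jog '[[[-0.09,0.5,0,0,0,0,1],[-0.09,0.4,0,0,0,0,1],[0,0.2,0,0,0,0,1],[0,0,0,0,0,0,1],[0,0,0,0,0,0,1]]]'>/dev/null
python3 d.py .5524 -.3774 .06 32 1
```

```text
total units [-0.1    0.246  2.05 ] per row [-0.1    0.246  2.05 ] dyaw -0.02 turn/row 0.0004
24.4 [ 0.5501 -0.3643  0.1625] [-1.7997e+02  1.0000e-02  3.2020e+01] [-0.1  0.4  0.2] 0.0256 59.03912137422594
```

```bash
python3 -m jog '[[[-0.1,0.24,0.1,0,0,0,1],[0,0,0.4,0,0,0,1],[0,0,0.5,0,0,0,1],[0,0,0.5,0,0,0,1],[0,0,0.4,0,0,0,1]]]'>/dev/null
python3 -m jog '[[[0,0,0.2,0,0,0,1],[0,0,0.1,0,0,0,1],[0,0,0,0,0,0,1],[0,0,0,0,0,0,1]]]'
python3 d.py .5524 -.3774 .0352 32 1
```

```text
t: 25.3
tool_pos: [0.5528, -0.378, 0.0536]
tcp_rot: [179.9, -0.0, 32.0]
force: [-0.9, 0.9, -0.4]
grip_width: 0.0256
grip_force: 59.1
total units [-0.001 -0.015  0.368] per row [-0.001 -0.015  0.368] dyaw -0.02 turn/row 0.0003
25.3 [ 0.5528 -0.378   0.0536] [ 1.799e+02 -2.000e-02  3.202e+01] [-0.9  0.9 -0.4] 0.0256 59.05528360657627
```

```bash
python3 -m jog '[[[0,-0.01,0.1,0,0,0,1],[0,0,0.1,0,0,0,1],[0,0,0.08,0,0,0,1],[0,0,0.05,0,0,0,1],[0,0,0,0,0,0,1]]]'
python3 -m jog '[[[0,0,0.02,0,0,0,1],[0,0,0.01,0,0,0,1],[0,0,0,0,0,0,1]]]'
```

```text
t: 25.8
tool_pos: [0.5521, -0.3772, 0.0358]
tcp_rot: [-180.0, 0.0, 32.0]
force: [-0.4, 0.1, 0.0]
grip_width: 0.0255
grip_force: 59.1
t: 26.1
tool_pos: [0.5524, -0.3772, 0.0354]
tcp_rot: [180.0, -0.0, 32.0]
force: [-2.3, 1.7, 5.3]
grip_width: 0.0256
grip_force: 59.7
```

```bash
python3 -m jog '[[[0,0,0,0,0,0,0.65],[0,0,0,0,0,0,0.55],[0,0,0,0,0,0,0.48],[0,0,0,0,0,0,0.48],[0,0,0,0,0,0,0.48]]]'
python3 -m jog '[[[0,0,-0.1,0,0,0,0.48],[0,0,-0.3,0,0,0,0.48],[0,0,-0.6,0,0,0,0.48],[0,0,-0.7,0,0,0,0.48],[0,0,-0.7,0,0,0,0.6]]]'
python3 d.py .4406 -.3629 .02 32 1
python3 - <<'E'
from h import *
print(observe()["t"])
E
```

```text
t: 26.6
tool_pos: [0.5522, -0.3772, 0.0345]
tcp_rot: [-180.0, -0.0, 32.0]
force: [0.1, 0.1, 1.1]
grip_width: 0.0441
grip_force: 0.0
t: 27.1
tool_pos: [0.5522, -0.3771, 0.1573]
tcp_rot: [179.9, -0.0, 32.0]
force: [0.9, 0.1, -0.4]
grip_width: 0.0343
grip_force: 0.0
total units [-1.742 -1.424  2.746] per row [-1.742 -1.424  2.746] dyaw -0.02 turn/row 0.0003
27.1 [ 0.5522 -0.3771  0.1573] [ 1.7994e+02 -1.0000e-02  3.2020e+01] [ 0.9  0.1 -0.4] 0.0343 0.0
27.1
```

```bash
python3 -m jog '[[[-0.35,-0.28,0,0,0,0,1],[-0.35,-0.28,0,0,0,0,1],[-0.35,-0.28,0,0,0,0,1],[-0.35,-0.28,0,0,0,0,1],[-0.34,-0.3,0,0,0,0,1]]]'>/dev/null
python3 -m jog '[[[0,0,0,0,0,0,1],[0,0,0,0,0,0,1]]]'
python3 d.py .4406 -.3629 .02 32 1
python3 - <<'E'
from h import *
t=camera("top");cv2.imwrite("pics/top6.png",t)
for n,c,z in(("tall",(.4754,-.2558),.102),("mid",(.514,-.317),.087),("short",(.5524,-.3774),.070)):
    p=pix("top",np.array([*c,z]));u,v=p.round().astype(int)
    w=t[v-9:v+10,u-9:u+10].astype(int);k=(w.min(2)>125)&(np.hypot(*np.mgrid[-9:10,-9:10])<7)
    y,x=np.nonzero(k);print(n,p.round(1),k.sum(), (u-9+x.mean(),v-9+y.mean()) if k.any() else "", onz("top",(u-9+x.mean(),v-9+y.mean()),z) if k.any() else "")
E
```

```text
t: 27.8
tool_pos: [0.4411, -0.3635, 0.1558]
tcp_rot: [179.9, -0.0, 32.0]
force: [0.2, -0.5, -1.0]
grip_width: 0.0001
grip_force: 0.0
total units [-0.003 -0.015  2.717] per row [-0.003 -0.015  2.717] dyaw 0.01 turn/row -0.0001
27.8 [ 0.4411 -0.3635  0.1558] [ 1.7989e+02 -2.0000e-02  3.1990e+01] [ 0.2 -0.5 -1. ] 0.0001 0.0
tall [326.8 227.7] 66 (np.float64(326.93939393939394), np.float64(227.15151515151516)) [ 0.4769128  -0.25609399]
mid [347.7 214.3] 47 (np.float64(348.0851063829787), np.float64(214.61702127659575)) [ 0.51304827 -0.31799188]
short [367.4 201.4] 17 (np.float64(367.6470588235294), np.float64(201.47058823529412)) [ 0.5520935 -0.3780313]
```

All three caps are where expected. Descend in front of the tray and approach.

```bash
python3 -m jog '[[[0,-0.01,0.5,0,0,0,1],[0,0,0.6,0,0,0,1],[0,0,0.6,0,0,0,1],[0,0,0.5,0,0,0,1],[0,0,0.3,0,0,0,1]]]'
python3 -m jog '[[[0,0,0.16,0,0,0,1],[0,0,0,0,0,0,1],[0.2,0,0,0,0,0,1],[0.2,0,0,0,0,0,1],[0,0,0,0,0,0,1]]]'
python3 d.py .4830 -.3364 .02 32 1
```

```text
t: 28.35
tool_pos: [0.4409, -0.3622, 0.0276]
tcp_rot: [-179.9, 0.0, 32.1]
force: [0.2, -0.1, 0.4]
grip_width: 0.0002
grip_force: 0.0
t: 28.85
tool_pos: [0.459, -0.3514, 0.0223]
tcp_rot: [179.9, -0.0, 32.1]
force: [0.2, 0.1, -0.7]
grip_width: 0.0005
grip_force: 0.0
total units [ 0.566 -0.001  0.047] per row [ 0.566 -0.001  0.047] dyaw -0.11 turn/row 0.002
28.85 [ 0.459  -0.3514  0.0223] [ 1.7991e+02 -3.0000e-02  3.2110e+01] [ 0.2  0.1 -0.7] 0.0005 0.0
```

```bash
python3 -m jog '[[[0.08,0,0.02,0,0,0,1],[0.08,0,0,0,0,0,1],[0.06,0,0,0,0,0,1],[0.05,0,0,0,0,0,1],[0.05,0,0,0,0,0,1]]]'
python3 -m jog '[[[0.05,0,0,0,0,0,1],[0.05,0,0,0,0,0,1],[0.05,0,0,0,0,0,1],[0.05,0,0,0,0,0,1],[0.05,0,0,0,0,0,1]]]'
python3 -m jog '[[[0.05,0,0,0,0,0,1],[0.05,0,0,0,0,0,1],[0.05,0,0,0,0,0,1],[0.05,0,0,0,0,0,1],[0.05,0,0,0,0,0,1]]]'
```

```text
t: 29.35
tool_pos: [0.4712, -0.3435, 0.0206]
tcp_rot: [-180.0, 0.0, 32.0]
force: [-0.0, 0.3, -0.0]
grip_width: -0.0004
grip_force: 0.0
t: 29.85
tool_pos: [0.4816, -0.3369, 0.0205]
tcp_rot: [-180.0, 0.0, 32.0]
force: [-3.5, -1.8, 0.3]
grip_width: -0.0001
grip_force: 1.7
t: 30.35
tool_pos: [0.4923, -0.3301, 0.0205]
tcp_rot: [-180.0, 0.0, 32.0]
force: [-3.7, -0.4, 0.6]
grip_width: -0.0001
grip_force: 1.7
```

```bash
python3 -m jog '[[[0.04,0,0,0,0,0,1],[0.04,0,0,0,0,0,1],[0.04,0,0,0,0,0,1],[0.04,0,0,0,0,0,1],[0.02,0,0,0,0,0,1]]]'
python3 -m jog '[[[0.03,0,0,0,0,0,1],[0.03,0,0,0,0,0,1],[0.02,0,0,0,0,0,1]]]'
python3 d.py .4830 -.3364 .02 32 1
```

```text
t: 30.85
tool_pos: [0.499, -0.326, 0.0205]
tcp_rot: [-180.0, 0.1, 32.1]
force: [-13.6, -6.3, 3.7]
grip_width: 0.0
grip_force: 7.1
t: 31.15
tool_pos: [0.4992, -0.3258, 0.0205]
tcp_rot: [-179.8, 0.5, 32.1]
force: [-34.3, -14.6, 10.6]
grip_width: 0.0003
grip_force: 18.0
total units [-0.387  0.007  0.01 ] per row [-0.387  0.007  0.01 ] dyaw -0.08 turn/row 0.0013
31.15 [ 0.4992 -0.3258  0.0205] [-179.83    0.5    32.08] [-34.3 -14.6  10.6] 0.0003 18.035369189456105
```

Hard stop reached after about 30 mm of tray travel. Back off and check.

```bash
python3 -m jog '[[[-0.1,0,0,0,0,0,1],[-0.3,0,0,0,0,0,1],[-0.5,0,0,0,0,0,1],[-0.5,0,0,0,0,0,1],[-0.3,0,-0.3,0,0,0,1]]]'
python3 -m jog '[[[0,0,-0.8,0,0,0,1],[0,0,-0.8,0,0,0,1],[-0.3,0,-0.8,0,0,0,1],[-0.3,0,0,0,0,0,1],[0,0,0,0,0,0,1]]]'
python3 - <<'E'
from h import *
t=camera("top");cv2.imwrite("pics/top7.png",t)
a=np.radians(32);ex=np.array([np.cos(a),np.sin(a)]);ey=np.array([-ex[1],ex[0]])
for n,c,z in(("tall",(.4754,-.2558),.102),("mid",(.514,-.317),.087),("short",(.5524,-.3774),.070)):
    p=pix("top",np.array([*(np.array(c)+.029*ex),z]));u,v=p.round().astype(int)
    w=t[v-9:v+10,u-9:u+10].astype(int);k=(w.min(2)>125)&(np.hypot(*np.mgrid[-9:10,-9:10])<7)
    y,x=np.nonzero(k);P=onz("top",(u-9+x.mean(),v-9+y.mean()),z);print(n,k.sum(),P,"moved",((P-c)@ex).round(4),((P-c)@ey).round(4))
# tray/dock edge profile along ex between pockets 1 and 2
for off in (-.036,.036):
  b=np.array([.514,-.317])+off*ey
  for I in ("pics/top6.png","pics/top7.png"):
    g=cv2.imread(I);print(off,I,[int(g[tuple(pix("top",np.array([*(b+s*ex),.03])).round().astype(int)[::-1])].max()) for s in np.arange(-.045,.09,.004)])
E
```

```text
t: 31.65
tool_pos: [0.4292, -0.3687, 0.0342]
tcp_rot: [-179.9, -0.0, 32.0]
force: [0.1, -1.3, 1.0]
grip_width: -0.0003
grip_force: 0.0
t: 32.15
tool_pos: [0.4048, -0.3855, 0.156]
tcp_rot: [179.9, -0.0, 31.9]
force: [-0.7, -0.0, -1.0]
grip_width: 0.0002
grip_force: 0.0
tall 68 [ 0.50192198 -0.23984449] moved 0.0309 -0.0005
mid 51 [ 0.53879989 -0.30193391] moved 0.029 -0.0004
short 21 [ 0.57825739 -0.36089969] moved 0.0307 0.0003
-0.036 pics/top6.png [161, 160, 110, 91, 94, 95, 94, 95, 94, 95, 96, 95, 95, 95, 96, 96, 95, 95, 95, 84, 100, 151, 153, 155, 154, 149, 152, 157, 147, 119, 143, 162, 162, 161]
-0.036 pics/top7.png [162, 162, 154, 139, 155, 153, 154, 155, 151, 149, 124, 95, 95, 96, 95, 96, 96, 96, 96, 95, 96, 96, 96, 95, 97, 96, 97, 83, 127, 119, 144, 163, 162, 163]
0.036 pics/top6.png [161, 163, 125, 94, 96, 96, 96, 95, 97, 97, 96, 96, 96, 96, 97, 96, 96, 95, 97, 96, 131, 155, 156, 155, 155, 156, 158, 149, 156, 140, 137, 162, 161, 161]
0.036 pics/top7.png [161, 161, 159, 154, 154, 155, 154, 154, 152, 141, 96, 96, 96, 97, 96, 96, 97, 97, 97, 97, 97, 97, 97, 96, 97, 96, 97, 79, 160, 141, 138, 164, 163, 163]
```

The tray is home against the bar and all three bottles moved with it, so I'm handing in.

```bash
python3 -c "
from rig import job_done
print(job_done())"
```

```text
the job is handed in; nothing more can be done
None
```

The tall, middle and short brown bottles stand in pockets 1, 2 and 3 and the tray is pushed home to its stop; the job was handed in at about 32 s, with no verdict returned and no final camera check of the white bottle or petri dish, which the arm's path kept clear of.

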